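Gauge the depth of a plaster mould and lock the reading

TASK

Take the depth probe's reading of the plaster mould: raise the probe by its knob, slide its carriage along the rail until the foot is over the cavity, and lower it gently until the rubber foot just touches the plaster bed, pressing it with no more than 10 newtons. Leave the foot touching the bed and swing the lock lever fully closed so that the reading is kept; then let go. Leave everything else on the table where it is.

Things in the scene. Friction and masses are not known exactly. Their poses are not given: they have to be found in the camera images.
- stand: fixed stand: plywood board 220 x 440 x 12 mm, a post at each end, an aluminium rail across. Origin: on the table below the line the probe travels along, midway along the rail. y runs along the rail, z up, -x is the robot's side. The board spans x -100 to 120, y -220 to 220 mm; posts (y = +-195 mm) and rail are at x = 34 mm, top 147 mm over the table
- carriage (a joint): dark steel block (88 mm in the stand's x, 50 in y, 121 to 155 mm over the table) that slides along the rail, in m: 0 = at the stand's y = -0.110, grows towards its +y, end at 0.22. Stays where it is left; about 5 N along the rail, on the block or on the knob or pin it carries, moves it
- probe (a joint): probe's height in the carriage, in m: 0 = fully up (foot's underside 110 mm over the table), grows downwards to 0.09. An upright 10 mm square steel rod at the stand's x = 0, black knob on top, rubber foot below, about 0.14 kg. Lock open: stays where it is left, needs about 1.6 N to push down and 4.4 N to pull up. Lock closed: held fast
- probe_knob (a point): centre of the black round knob on top of the probe, 28 mm diameter, 24 mm high, upright axis; 180 mm over the foot's underside. Hold it from above; nothing is near it but the lock's pin, about 80 to 95 mm away towards the robot.
- foot: rubber foot at the lower end of the probe, a disc 16 mm in diameter. Origin: centre of its underside. It gives about 1 mm for 4 N.
- lock (a joint): lock lever on the robot's side of the carriage, in rad: 0 = open (where it starts, within 0.25), 1.3 = closed, at its stop. Grows anticlockwise seen from above, in a level plane: it sweeps from the stand's +y side past the robot's side to its -y side. A cam pinches the rod from about 0.85 on. Stays where it is left; 1 to 3 N at the pin turns it
- lock_hinge (a point): point on the lock lever's upright hinge axis, on top of the carriage, 161 mm over the table, 22 mm to the robot's side of the probe's axis. It travels with the carriage.
- lock_pin (a point): point in the upright black pin at the lever's end, 75 mm from the hinge axis. The pin is 14 mm in diameter and stands from 157 to 203 mm over the table; this point is 189 mm over the table. It can be pinched from above or pushed from the side.
- mould: fixed square white plaster mould on the board, 104 x 104 x 75 mm, walls 20 mm, open on top: cavity 64 x 64 mm. Origin: centre of its underside, 12 mm over the table; rim 87 mm over the table. The bottom of the cavity is a flat plaster bed of unknown level, 27 to 57 mm below the rim. The bed is delicate: at most 10 N on it
- eraser: grey eraser 45 x 24 x 14 mm on the board; bystander
- tape: roll of paper tape, 56 mm diameter, 22 mm high, on the board behind the rail; bystander
- pan: small white ceramic pan, 44 mm diameter, 20 mm high, on the board; bystander
- jar: glass jar, 60 mm diameter, 85 mm high, on the table; bystander
- beaker: clear plastic cup, 72 mm diameter, 85 mm high, on the table; bystander
- knife: painter's spatula, 200 mm long, lying on the table; bystander
- can: paint can, 66 mm diameter, 100 mm high, on the table; bystander
- sponge: block sponge 100 x 65 x 30 mm on the table; bystander

How it is judged:
On the way, in this order (a step that is already met when the one before it is completed fails the run):
1. the probe is raised and its foot is over the mould's cavity, above the rim, with the lock open (x of foot in the frame of mould between -0.022 and 0.022 m and y of foot in the frame of mould between -0.022 and 0.022 m and z of foot in the frame of mould above 0.075 m and value of joint lock below 0.5 rad), for 0.05 s.
2. the foot touches the bed in the cavity while the lock is still open (x of foot in the frame of mould between -0.022 and 0.022 m and y of foot in the frame of mould between -0.022 and 0.022 m and z of foot in the frame of mould below 0.06 m and contact force between foot and anything else above 0.3 N and value of joint lock below 0.5 rad), for 0.2 s.
At the end, for the whole second after the job is handed in: The foot is in the cavity (within 22 mm of its middle either way), presses on the bed with more than 0.3 N, the lock lever is closed beyond 1.1 rad of its 1.3, carriage and probe are at rest and let go (x of foot in the frame of mould between -0.022 and 0.022 m and y of foot in the frame of mould between -0.022 and 0.022 m and z of foot in the frame of mould below 0.06 m and contact force between foot and anything else above 0.3 N and value of joint lock above 1.1 rad and velocity of joint carriage between -0.003 and 0.003 m/s and velocity of joint probe between -0.003 and 0.003 m/s); the robot touches nothing.
It fails at once if more than 10 N on the probe's foot (contact force between foot and anything else above 10 N).
It fails at once if a bystander moved by more than 30 mm (distance of any of eraser, tape, pan, jar, beaker, knife, can, sponge from where it was at the start of the episode above 0.03 m).
It also fails if it takes over 58 s, if anything falls off the work surface, if the arm or the gripper's body presses on something with over 40 N, if the wrist force passes 120 N, or if a joint passes its speed limit or range.

ROBOT

A 7-joint arm with a two-finger parallel gripper is mounted at the origin on the work surface. World frame = base frame: x ahead of the robot, y to its left, z up, the work surface at z = 0. Lengths are in m, angles in rad, forces in N, time in s.
With the tool pointing down it reaches from about 0.425 to 0.925 m from the base axis. Payload 6.8 kg.
Tool frame: the origin (TCP) lies on the centre line of the jaws, within the pads' length; the fingertips stand 8 mm ahead of it and the grasp point (between the pads) lies 11 mm behind it; z points along the fingers, y is the direction in which the jaws open and shut (so a half turn about z gives the same grasp; the last joint's range is limited). The gripper opens to 85 mm and grips with 20 to 120 N. Pads are 22 mm wide; open, the fingers measure 114 mm over their backs; the gripper's body (76 mm by 85 mm) begins 54 mm behind the grasp point. The pads swing forward as they close: fully open they stand 13 mm farther back than shut.
Start: joints at [1.1, 0.477, 0.022, 1.555, -0.011, 1.109, -0.083], TCP at [0.24, -0.631, 0.239] pointing down, gripper open.
Joint ranges: [-2.96, 2.96], [-0.34, 2.1], [-1.41, 1.46], [0.24, 2.44], [-1.37, 4.51], [0.17, 1.92], [-2.96, 2.96]. Speed limits (rad/s): [2.39, 2.39, 3.14, 3.14, 3.14, 3.14, 3.14].

INTERFACE

Orientations are given as a unit quaternion [w, x, y, z].
In Python, from cell import sense, grab_frame, sign_off, boxes_of, outline_of gives the robot as it stands.
- The arm moves only by the shell command python3 -m inch 'ROWS' [FORCE]. ROWS is JSON, a list of rows, each an object with "rot": the turn, a rotation vector about the world's x, y, z each as a share of 4 degrees, from -1 to 1, a list of three; "xyz": the shift along the world's x, y, z each as a share of 0.3 m, from -1 to 1, a list of three; "grip": the closure, from 0 (fully open) to 1 (shut). A call has 1 to 20 rows; each row shifts and turns the commanded pose from where the row before left it; what a row does not reach is not made up. A row lasts 1/10 s, in which the tool goes at most 50 mm and 8.59 degrees, less where a joint would pass 70% of its speed; a pose out of reach is approached as far as the arm can. A call with a number of a shift or a turn outside -1 to 1 is refused whole. A call with a gripper value outside its range is refused whole. The fingers move at their own pace and stop on an object; FORCE is the grip in N (left out, the last holds). Time passes only in rows, so rows that do not move let the fingers close. It gives the time, the measured TCP pose, the force and the opening at its end, in the units of the state.
- sense(): the state, without advancing time (a new reading comes with each control period).
- grab_frame(name): name is "scene" or "side" or "wrist"; returns a dict with "color" (384x512x3 uint8, red, green, blue), "vertical_fov" (degrees; the focal length in pixels is half the picture's height over the tangent of half this angle, whatever the lens; pixels are square), "cx", "cy" (the principal point, pixels), "dist_coeffs" ([k1, k2, p1, p2, k3] as OpenCV has them; the pictures are not rectified), "R" (3x3) and "t" (3): a world point X has camera coordinates R X + t; the wrist camera has in their place "hand_eye" (4x4, takes a point from camera to tool coordinates, whose origin is the TCP and whose axes are the flange's). Camera axes: x right, y down, z forward; pixel columns grow to the right and rows downward; lengths in m; the calibration is good to about 2 mm. A picture is of the moment at which its call begins: read the wrist's pose just before it. There is no depth.
- sign_off(): hands the job in, once; it reports no verdict.
Trained networks look in a picture, given as the dict that the camera call returned (one of the last four; its "shot" number tells which), for a name from the list of things; names that differ only in an ending like _2 or _b are one class to them, and where a whole thing is asked for, a point or a joint stands for the part that bears it (a point fixed in the world has none). Each returns a list of dicts, best first, with "score" (0 to 1); they miss things now and then, are a little off and sometimes report something else, mostly with a low value. They report only what shows in the picture. A call takes as long as a camera call.
- boxes_of(picture, label): "xy" ([column, row] in pixels, amid what is visible of it).
- outline_of(picture, label): "region" (384x512 bool, what is visible of it) and "xy" ([column, row] in pixels, amid what is visible of it).
The state is a dict: "t": time; "q": joint angles; "qvel": joint speeds; "effort": joint torques, N m; "tool_pos": TCP position; "orientation": TCP orientation; "force": force on the tool from outside, world axes, zero at the start; "wrist_torque": the same for the moment, N m; "gripper_width": finger opening in m.
Only numpy, scipy, OpenCV 4.12 (cv2) and the standard library are available. Lean on these libraries where they do the work, as an engineer would, in place of code of your own. Each camera call takes 0.05 s, during which the arm holds its last target.

## Working session

There is one attempt and no reset: what is moved stays moved. The work goes in short steps, Python scripts to look and compute and a shell command to move; the robot and the scene stay as the last step left them, time stands still between calls to the robot, and variables do not carry over. Pictures are saved under pics/ and viewed, and the job is handed in when it is done.

```bash
ls; mkdir -p pics; python3 - <<'E'
from cell import *
import cv2
s=sense();print({k:s[k] for k in('t','tool_pos','orientation','gripper_width','force')})
for n in('scene','side','wrist'):
    f=grab_frame(n);cv2.imwrite(f'pics/{n}0.png',f['color'][:,:,::-1]);print(n,f['vertical_fov'],f['cx'],f['cy'],f['dist_coeffs'],f.get('R'),f.get('t'),f.get('hand_eye'))
    for l in('probe_knob','lock_pin','lock_hinge','foot','mould','carriage','stand'):
        b=boxes_of(f,l);print(l,[(round(x['score'],2),[round(float(v),1) for v in x['xy']]) for x in b[:2]])
E
```

```text
pics
{'t': 0.0, 'tool_pos': array([ 0.23934409, -0.63051192,  0.23832271]), 'orientation': array([-8.88314980e-04,  9.83586198e-01,  1.80436549e-01, -2.31407011e-04]), 'gripper_width': 0.0852346023362847, 'force': array([-0.00500785,  0.84879491, -0.57798613])}
scene 54.16244226229365 255.7416885774848 194.60730926166676 [-0.11755728  0.          0.          0.          0.        ] [[ 0.79990155  0.60007476  0.00823351]
 [ 0.49383642 -0.65036598 -0.5771912 ]
 [-0.34100308  0.46576214 -0.81656753]] [-0.41556206 -0.14523407  1.46773097] None
probe_knob [(0.64, [246.2, 240.6])]
lock_pin [(0.78, [232.6, 240.2])]
lock_hinge [(0.76, [244.7, 250.7])]
foot []
mould [(0.93, [261.9, 232.3])]
carriage [(0.74, [243.0, 251.9]), (0.17, [244.1, 237.3])]
stand [(0.68, [259.7, 254.6]), (0.57, [264.4, 198.5])]
side 45.317455260044994 252.34970190773666 192.6148428827379 [-0.09058473  0.          0.          0.          0.        ] [[-0.79774706 -0.60296861 -0.00533745]
 [-0.38646446  0.51805961 -0.76305927]
 [ 0.46286591 -0.60666556 -0.64630647]] [0.42979698 0.3464046  1.37604137] None
probe_knob [(0.61, [267.8, 156.1])]
lock_pin [(0.46, [277.3, 174.7])]
lock_hinge [(0.87, [268.4, 170.2])]
foot [(0.59, [263.3, 175.0])]
mould [(0.81, [251.8, 215.1])]
carriage [(0.57, [267.6, 173.9])]
stand [(0.57, [243.3, 236.5])]
wrist 69.59423726550408 252.58556883670676 189.84395937931316 [-0.05322878  0.          0.          0.          0.        ] None None [[ 5.27071807e-04 -9.63249969e-01 -2.68606068e-01  6.89889004e-02]
 [ 9.99999162e-01  1.90134957e-04  1.28040248e-03 -2.75471631e-04]
 [-1.18227624e-03 -2.68606518e-01  9.63249262e-01 -1.33911087e-01]
 [ 0.00000000e+00  0.00000000e+00  0.00000000e+00  1.00000000e+00]]
probe_knob []
lock_pin []
lock_hinge []
foot []
mould []
carriage []
stand []
```

```bash
python3 - <<'E'
import cv2
a=cv2.imread('pics/scene0.png')[140:340,130:400];b=cv2.imread('pics/side0.png')[110:310,120:390]
cv2.imwrite('pics/a.png',cv2.resize(a,None,fx=2.9,fy=2.9,interpolation=3));cv2.imwrite('pics/b.png',cv2.resize(b,None,fx=2.9,fy=2.9,interpolation=3))
E
```

```text
(no output)
```

View pics/scene0.png

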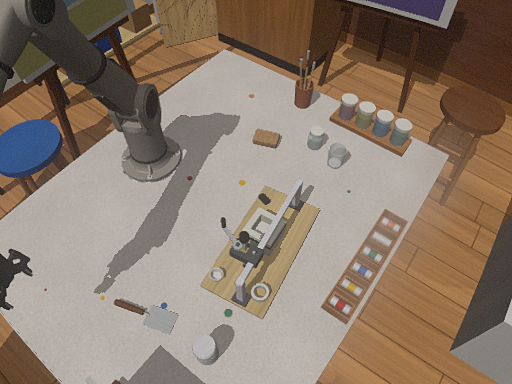

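View pics/side0.png

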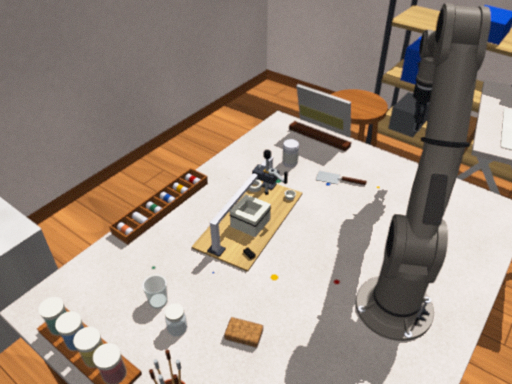

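```bash
sleep 1
```

```text
(no output)
```

View pics/a.png

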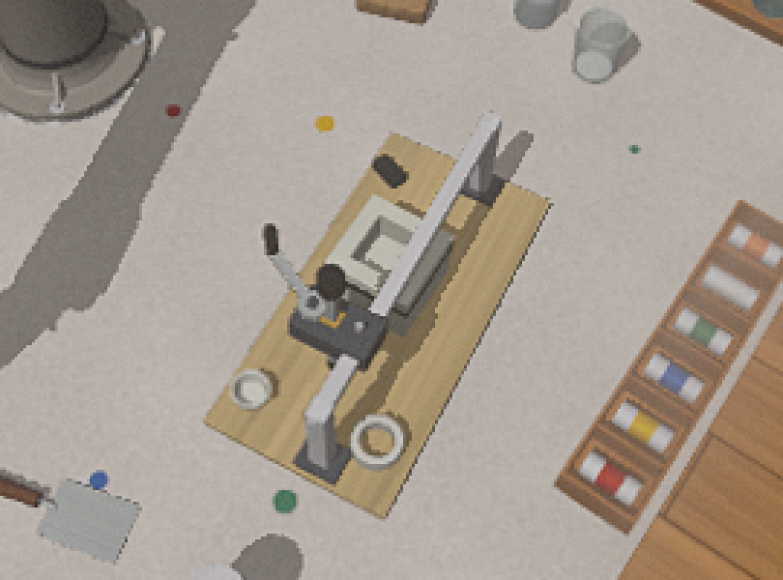

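View pics/b.png

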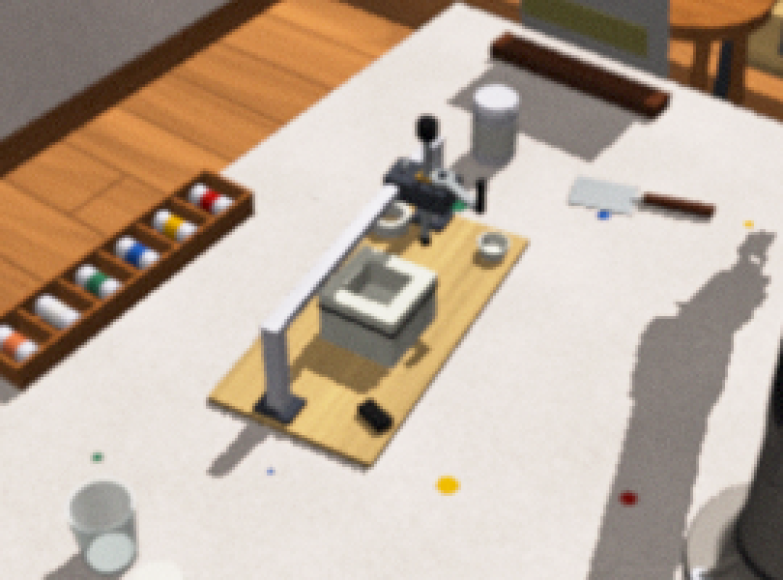

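The scene camera shows the board with corners near (264,186), (320,210), (263,318) and (201,285). The carriage is at (243,250), on the -y side of the mould, with the lever pointing to the robot's side. In the side picture the board corners are near (302,193), (248,271) and (192,249). Next I fit the stand pose.

```bash
cat > h.py <<'E'
import numpy as np, cv2, json
from scipy.optimize import least_squares
from scipy.spatial.transform import Rotation as Ro
from cell import *
def K(f):
    F=192/np.tan(np.radians(f['vertical_fov']/2));return np.array([[F,0,f['cx']],[0,F,f['cy']],[0,0,1.]])
def ext(f,s=None):
    if f.get('R') is not None: return np.array(f['R']),np.array(f['t'])
    q=s['orientation'];T=np.eye(4);T[:3,:3]=Ro.from_quat([q[1],q[2],q[3],q[0]]).as_matrix();T[:3,3]=s['tool_pos']
    C=np.linalg.inv(T@np.array(f['hand_eye']));return C[:3,:3],C[:3,3]
def proj(f,X,s=None):
    R,t=ext(f,s);p,_=cv2.projectPoints(np.array(X,float).reshape(-1,3),cv2.Rodrigues(R)[0],t,K(f),np.array(f['dist_coeffs']));return p.reshape(-1,2)
def plane(f,uv,z,s=None):
    R,t=ext(f,s);n=cv2.undistortPoints(np.array([[uv]],float),K(f),np.array(f['dist_coeffs']))[0,0]
    d=R.T@np.array([n[0],n[1],1]);c=-R.T@t;return c+d*(z-c[2])/d[2]
def toW(p,X):
    X=np.atleast_2d(X);c,s=np.cos(p[2]),np.sin(p[2]);return np.c_[p[0]+c*X[:,0]-s*X[:,1],p[1]+s*X[:,0]+c*X[:,1],X[:,2]]
E
python3 - <<'E'
from h import *
fs=grab_frame('scene');fd=grab_frame('side')
B=np.array([[-.1,.22,.012],[.12,.22,.012],[.12,-.22,.012],[-.1,-.22,.012]])
us=np.array([[264.5,185.9],[319.7,209.7],[263.4,318.3],[201,285.2]])
for u in us: print(plane(fs,u,.012).round(3))
ud=np.array([[301.7,192.8],[247.6,270.7],[192.1,248.6]])
for u in ud: print('d',plane(fd,u,.012).round(3))
def r(p): return np.r_[(proj(fs,toW(p,B))-us).ravel(),(proj(fd,toW(p,B[[3,0,1]]))-ud).ravel()]
o=least_squares(r,[.6,-.2,0]);p=o.x;print(p,o.fun.round(1));np.save('stand.npy',p)
def loc(X): 
    d=X[:2]-p[:2];c,s=np.cos(p[2]),np.sin(p[2]);return np.array([c*d[0]+s*d[1],-s*d[0]+c*d[1]])
# mould, on rim
for f,n in((fs,'scene'),(fd,'side')):
  for l,z in(('probe_knob',None),('lock_pin',.18),('mould',.07),('lock_hinge',.161),('foot',None)):
    for b in outline_of(f,l)[:1]:
      print(n,l,b['score'],b['xy'], loc(plane(f,b['xy'],z)).round(3) if z else '', b['region'].sum())
# knob: triangulate along travel line x=0
a=boxes_of(fs,'probe_knob')[0]['xy'];b=boxes_of(fd,'probe_knob')[0]['xy']
def rk(v): 
    X=toW(p,[0,v[0],v[1]]);return np.r_[proj(fs,X)[0]-a,proj(fd,X)[0]-b]
o=least_squares(rk,[-.1,.25]);print('knob y,z',o.x,o.fun.round(1))
def rk3(X): return np.r_[proj(fs,X)[0]-a,proj(fd,X)[0]-b]
o=least_squares(rk3,toW(p,[0,-.1,.25])[0]);print('knob free',o.x,loc(o.x),o.fun.round(1))
# overlay
for f,n in((fs,'scene'),(fd,'side')):
    im=f['color'][:,:,::-1].copy()
    for X in (B,[[34-0,195,147],[34,-195,147]]):
        X=np.array(X,float); X=X/1000 if X.max()>1 else X
        cv2.polylines(im,[np.round(proj(f,toW(p,X))).astype(int)],True,(0,0,255),1)
    o_=(130,140) if n=='scene' else (120,110)
    cv2.imwrite(f'pics/{n}1.png',cv2.resize(im[o_[1]:o_[1]+200,o_[0]:o_[0]+270],None,fx=2.9,fy=2.9,interpolation=3))
E
```

```text
[0.445 0.153 0.012]
[0.661 0.186 0.012]
[ 0.73  -0.243  0.012]
[ 0.514 -0.276  0.012]
d [ 0.506 -0.272  0.012]
d [0.437 0.16  0.012]
d [0.646 0.196 0.012]
[ 0.5742721  -0.04430967  0.16432932] [-0.6 -1.3 -0.3 -1.8 -0.1 -0.4 -1.  -0.  -0.4 -1.3  0.  -0.9 -1.7 -2. ]
scene probe_knob 0.63 [246.9, 242.1]  184
scene lock_pin 0.73 [230.6, 241.9] [-0.04  -0.118] 131
scene mould 0.8 [261.5, 232.9] [-0.002  0.005] 799
scene lock_hinge 0.71 [315.5, 139.6] [0.018 0.38 ] 343
scene foot 0.23 [260.9, 298.1]  137
side probe_knob 0.49 [253.0, 188.0]  109
side lock_pin 0.36 [254.6, 187.0] [-0.021  0.019] 99
side mould 0.9 [250.7, 214.1] [-0.016  0.038] 1250
side lock_hinge 0.55 [266.5, 175.3] [-0.018 -0.078] 503
side foot 0.47 [253.6, 187.7]  107
knob y,z [-0.10714566  0.20409157] [-0.4  1.1 -3.9 -0.9]
knob free [ 0.58567646 -0.1495693   0.20307704] [-0.00596878 -0.10570725] [-2.  -0.1 -2.6  0.1]
```

```bash
python3 - <<'E'
from h import *
fs=grab_frame('scene');fd=grab_frame('side');p=np.load('stand.npy')
def loc(X): 
    d=X[:2]-p[:2];c,s=np.cos(p[2]),np.sin(p[2]);return np.r_[c*d[0]+s*d[1],-s*d[0]+c*d[1],X[2]].round(4)
def tri(a,b):
    o=least_squares(lambda X:np.r_[proj(fs,X)[0]-a,proj(fd,X)[0]-b],[.57,-.1,.2]);return o.x,o.fun.round(1)
for n,a,b in(('knob',[244.1,236.6],[267.6,153.8]),('pintop',[222.8,219],[285.9,173.1]),('pinbot',[225,226],[286,182]),
  ('hinge',[237,243],[0,0]),):
    if b[0]: X,e=tri(a,b);print(n,X.round(4),loc(X),e)
    else: print(n,loc(plane(fs,a,.165)))
# mould rim corners scene & side
for c in([377,193],[455,236],[402,310],[326,262]): print('m',loc(plane(fs,[c[0]/2.9+130,c[1]/2.9+140],.087)))
for c in([372,248],[438,283],[395,334],[320,290]): print('ms',loc(plane(fd,[c[0]/2.9+120,c[1]/2.9+110],.087)))
E
```

```text
knob [ 0.5897 -0.152   0.2284] [-0.0024 -0.1088  0.2284] [-0.7 -0.  -0.9  0. ]
pintop [ 0.4964 -0.1312  0.1999] [-0.0911 -0.073   0.1999] [-0.4 -0.  -0.5  0. ]
pinbot [ 0.4975 -0.1303  0.1609] [-0.0898 -0.0723  0.1609] [-1.3 -0.1 -1.5  0.1]
hinge [-0.0264 -0.1055  0.165 ]
m [-0.0473  0.0826  0.087 ]
m [0.055 0.072 0.087]
m [ 0.0437 -0.0372  0.087 ]
m [-0.0555 -0.0233  0.087 ]
ms [ 0.0289 -0.0282  0.087 ]
ms [-0.0713 -0.0077  0.087 ]
ms [-0.0656  0.0932  0.087 ]
ms [0.0477 0.0678 0.087 ]
```

View pics/scene1.png

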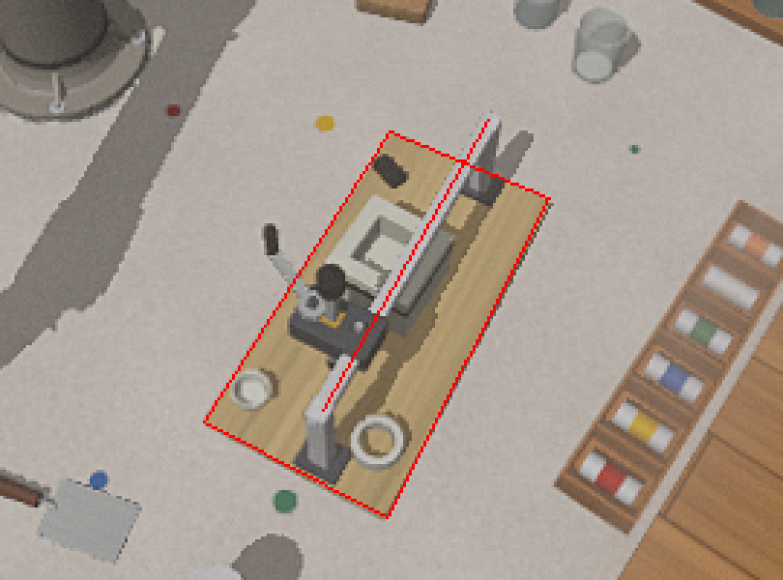

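View pics/side1.png

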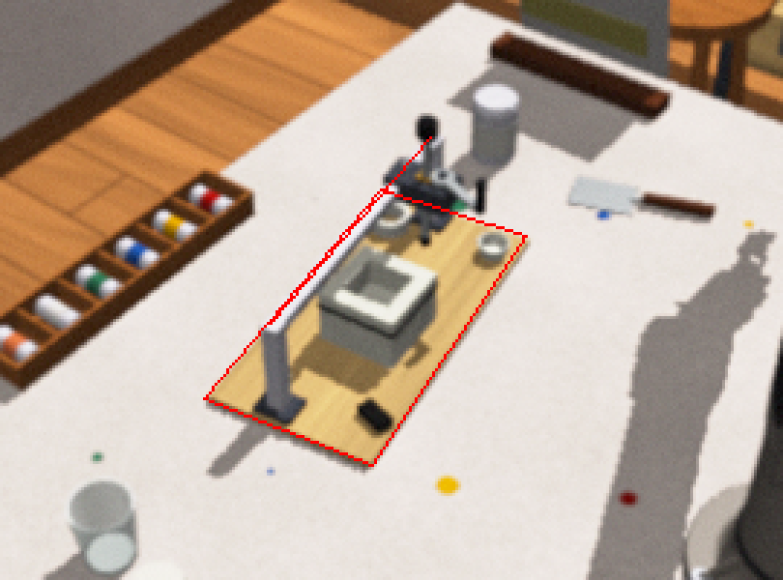

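The stand fit agrees with both pictures, so I move above the knob and look with the wrist camera.

```bash
python3 -m inch '[{"xyz":[0.0,0.05,0.1],"rot":[0,0,-0.178],"grip":0},{"xyz":[0.073,0.1,0.02],"rot":[0,0,-0.178],"grip":0},{"xyz":[0.073,0.1,0.02],"rot":[0,0,-0.178],"grip":0},{"xyz":[0.073,0.1,0.02],"rot":[0,0,-0.178],"grip":0},{"xyz":[0.073,0.1,0.02],"rot":[0,0,-0.178],"grip":0},{"xyz":[0.073,0.1,0.02],"rot":[0,0,-0.178],"grip":0},{"xyz":[0.073,0.1,0.02],"rot":[0,0,-0.178],"grip":0},{"xyz":[0.073,0.1,0.02],"rot":[0,0,-0.178],"grip":0},{"xyz":[0.073,0.1,0.02],"rot":[0,0,-0.178],"grip":0},{"xyz":[0.073,0.1,0.02],"rot":[0,0,-0.178],"grip":0},{"xyz":[0.073,0.1,0.02],"rot":[0,0,-0.178],"grip":0},{"xyz":[0.073,0.1,0.02],"rot":[0,0,-0.178],"grip":0},{"xyz":[0.073,0.1,0.02],"rot":[0,0,-0.178],"grip":0},{"xyz":[0.073,0.1,0.02],"rot":[0,0,-0.178],"grip":0},{"xyz":[0.073,0.1,0.02],"rot":[0,0,-0.178],"grip":0},{"xyz":[0.073,0.1,0.02],"rot":[0,0,-0.178],"grip":0},{"xyz":[0.072,0.05,0],"rot":[0,0,0],"grip":0},{"xyz":[0,0,0],"rot":[0,0,0],"grip":0}]'
python3 - <<'E'
from h import *
s=sense();f=grab_frame('wrist');cv2.imwrite('pics/w1.png',cv2.resize(f['color'][:,:,::-1],None,fx=1.5,fy=1.5))
print(s['tool_pos'],s['orientation'])
for l in('probe_knob','lock_pin','lock_hinge','mould','carriage'):
    print(l,[(round(b['score'],2),b['xy']) for b in boxes_of(f,l)[:2]])
np.save('w1s.npy',np.array([s],dtype=object),allow_pickle=True);np.save('w1f.npy',np.array([f],dtype=object),allow_pickle=True)
E
```

```text
t: 3.8
tool_pos: [0.592, -0.1468, 0.3592]
orientation: [-0.001, 0.996, 0.085, 0.001]
force: [0.1, 0.1, 0.2]
gripper_width: 0.0856
[ 0.59203967 -0.14678906  0.35919147] [-9.41677760e-04  9.96378807e-01  8.50169147e-02  7.15043591e-04]
probe_knob [(0.94, [258.5, 190.0])]
lock_pin [(0.8, [237.3, 229.6])]
lock_hinge [(0.95, [255.2, 175.4]), (0.35, [171.3, 181.2])]
mould [(0.75, [170.9, 180.1])]
carriage [(0.71, [252.8, 170.5])]
```

View pics/w1.png

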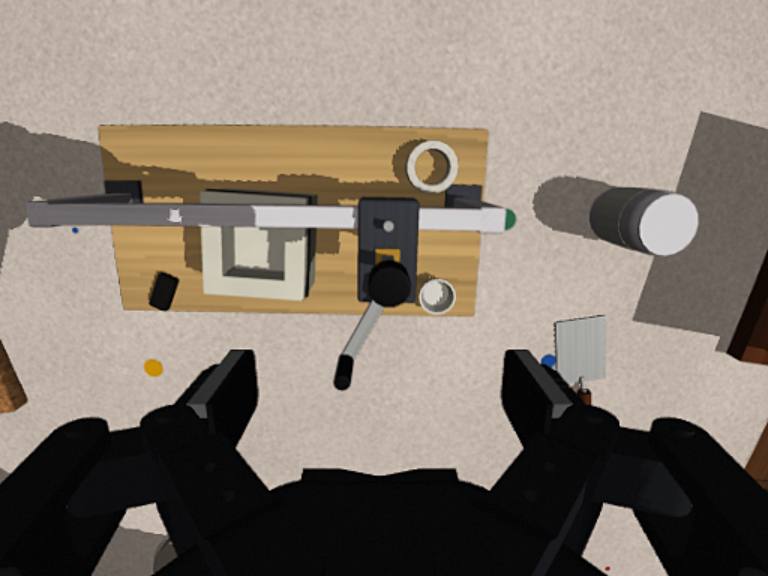

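The wrist view shows the knob at (389,284)/1.5 with the lever down-left to the pin at (343,375)/1.5. The mould's front rim corners are at (203,291) and (306,300), and its cavity floor is near (252,250).

```bash
python3 - <<'E'
from h import *
p=np.load('stand.npy');s=np.load('w1s.npy',allow_pickle=True)[0];f=np.load('w1f.npy',allow_pickle=True)[0]
def loc(X): 
    d=X[:2]-p[:2];c,q=np.cos(p[2]),np.sin(p[2]);return np.r_[c*d[0]+q*d[1],-q*d[0]+c*d[1],X[2]].round(4)
w=lambda u,z:plane(f,np.array(u)/1.5,z,s)
for n,u,z in(('knob',(389,284),.228),('pintop',(342,383),.203),('rimFL',(203,291),.087),('rimFR',(306,300),.087),('rimBR',(313,195),.087),('rimBL',(202,192),.087),('boardFL',(122,310),.012),('boardFR',(474,317),.012),('boardBL',(99,126),.012),('boardBR',(488,129),.012),('carFL',(358,299),.155),('carFR',(415,299),.155),('carBL',(359,199),.155),('carBR',(419,199),.155),('cavFL',(222,279),.087),('cavFR',(288,282),.087),('cavBL',(222,225),.087)):
    X=w(u,z);print(n,X.round(4),loc(X))
im=f['color'][:,:,::-1][110:220,110:310];cv2.imwrite('pics/w1c.png',cv2.resize(im,None,fx=4,fy=4,interpolation=3))
E
```

```text
knob [ 0.589  -0.1538  0.228 ] [-0.0034 -0.1104  0.228 ]
pintop [ 0.4972 -0.1336  0.203 ] [-0.0906 -0.0754  0.203 ]
rimFL [0.5114 0.0239 0.087 ] [-0.0509  0.0776  0.087 ]
rimFR [ 0.52   -0.0826  0.087 ] [-0.0598 -0.0289  0.087 ]
rimBR [ 0.6264 -0.076   0.087 ] [ 0.0463 -0.0398  0.087 ]
rimBL [0.6116 0.0311 0.087 ] [0.0492 0.0682 0.087 ]
boardFL [0.4412 0.1545 0.012 ] [-0.0987  0.2179  0.012 ]
boardFR [ 0.5076 -0.2801  0.012 ] [-0.1043 -0.2217  0.012 ]
boardBL [0.6574 0.1844 0.012 ] [0.1194 0.212  0.012 ]
boardBR [ 0.7244 -0.2456  0.012 ] [ 0.1152 -0.2231  0.012 ]
carFL [ 0.5519 -0.1352  0.155 ] [-0.0369 -0.086   0.155 ]
carFR [ 0.5602 -0.1832  0.155 ] [-0.0366 -0.1348  0.155 ]
carBL [ 0.6351 -0.1228  0.155 ] [ 0.0471 -0.0874  0.155 ]
carBR [ 0.6433 -0.1702  0.155 ] [ 0.0475 -0.1355  0.155 ]
cavFL [0.5276 0.0051 0.087 ] [-0.038   0.0564  0.087 ]
cavFR [ 0.536  -0.0621  0.087 ] [-0.0407 -0.0113  0.087 ]
cavBL [0.5828 0.0091 0.087 ] [0.0171 0.0513 0.087 ]
```

```bash
sleep 2
```

```text
(no output)
```

View pics/w1c.png

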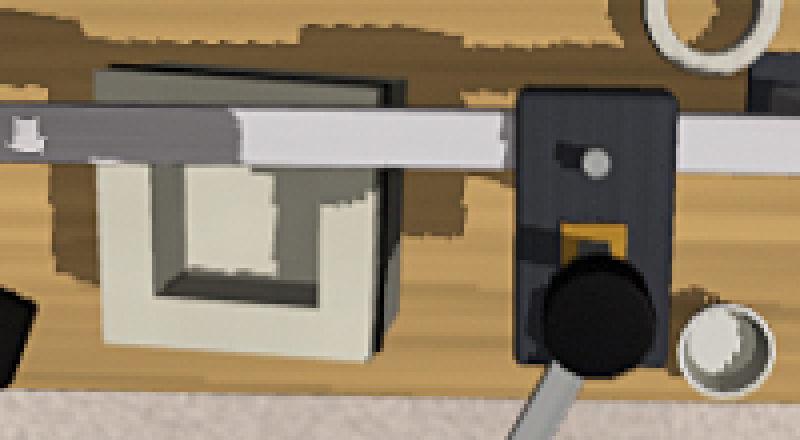

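```bash
python3 -m inch '[{"xyz":[-0.008,-0.02,-0.08],"rot":[0,0,0],"grip":0},{"xyz":[0,0,-0.08],"rot":[0,0,0],"grip":0},{"xyz":[0,0,-0.08],"rot":[0,0,0],"grip":0},{"xyz":[0,0,-0.08],"rot":[0,0,0],"grip":0},{"xyz":[0,0,-0.08],"rot":[0,0,0],"grip":0},{"xyz":[0,0,-0.08],"rot":[0,0,0],"grip":0},{"xyz":[0,0,0],"rot":[0,0,0],"grip":0},{"xyz":[0,0,0],"rot":[0,0,0],"grip":0}]' 30
python3 -m inch '[{"xyz":[0,0,0],"rot":[0,0,0],"grip":0.5},{"xyz":[0,0,0],"rot":[0,0,0],"grip":0.6},{"xyz":[0,0,0],"rot":[0,0,0],"grip":0.7},{"xyz":[0,0,0],"rot":[0,0,0],"grip":1},{"xyz":[0,0,0],"rot":[0,0,0],"grip":1},{"xyz":[0,0,0],"rot":[0,0,0],"grip":1}]' 30
```

```text
t: 4.9
tool_pos: [0.587, -0.1578, 0.2158]
orientation: [0.0, 0.997, 0.081, -0.0]
force: [0.4, 0.1, 0.3]
gripper_width: 0.0851
t: 5.5
tool_pos: [0.5874, -0.1559, 0.2155]
orientation: [-0.001, 0.997, 0.082, 0.0]
force: [-0.2, 4.5, 1.7]
gripper_width: 0.027
```

```bash
python3 - <<'E'
from h import *
f=grab_frame('wrist');cv2.imwrite('pics/w2.png',cv2.resize(f['color'][:,:,::-1],None,fx=1.5,fy=1.5))
s=sense();print(s['gripper_width'],s['force'],s['tool_pos'])
E
```

```text
0.02687341502437759 [-1.0824766   4.90487017  2.05499431] [ 0.58737654 -0.15590429  0.21546914]
```

View pics/w2.png

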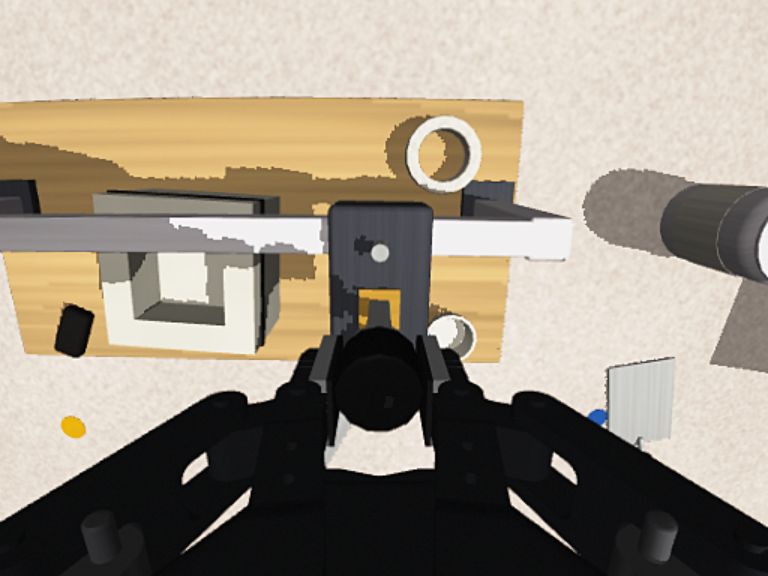

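The knob is held between the pads. Next I raise it.

```bash
python3 -m inch '[{"xyz":[0,0.006,0.02],"rot":[0,0,0],"grip":1},{"xyz":[0,0,0.02],"rot":[0,0,0],"grip":1},{"xyz":[0,0,0.02],"rot":[0,0,0],"grip":1},{"xyz":[0,0,0.02],"rot":[0,0,0],"grip":1},{"xyz":[0,0,0.02],"rot":[0,0,0],"grip":1},{"xyz":[0,0,0.02],"rot":[0,0,0],"grip":1},{"xyz":[0,0,0.02],"rot":[0,0,0],"grip":1},{"xyz":[0,0,0.02],"rot":[0,0,0],"grip":1},{"xyz":[0,0,0.017],"rot":[0,0,0],"grip":1},{"xyz":[0,0,0],"rot":[0,0,0],"grip":1},{"xyz":[0,0,0],"rot":[0,0,0],"grip":1}]' 40
python3 - <<'E'
from h import *
for n in('side','wrist'):
    f=grab_frame(n);im=f['color'][:,:,::-1]
    if n=='side': im=cv2.resize(im[110:310,160:360],None,fx=2.9,fy=2.9,interpolation=3)
    cv2.imwrite(f'pics/{n}3.png',im)
s=sense();print(s['gripper_width'],s['force'],s['tool_pos'])
E
```

```text
t: 6.65
tool_pos: [0.5873, -0.1557, 0.2693]
orientation: [0.0, 0.997, 0.082, 0.0]
force: [-0.5, -1.1, 1.8]
gripper_width: 0.0265
0.02726250158385172 [-0.23155977 -1.38579431  2.16182654] [ 0.58734485 -0.15564988  0.26891544]
```

View pics/side3.png

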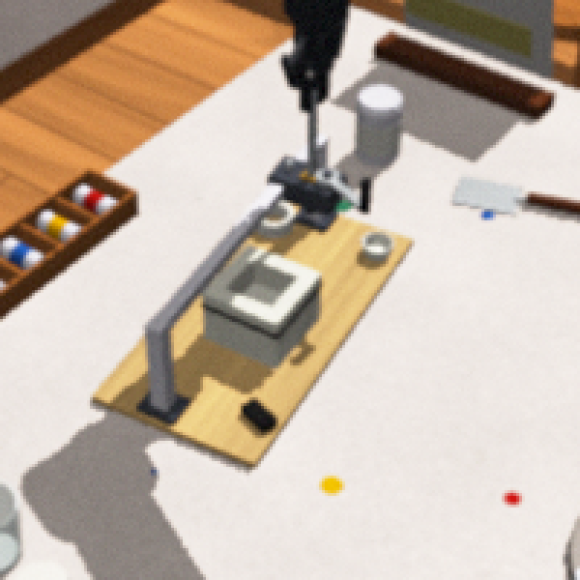

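View pics/wrist3.png

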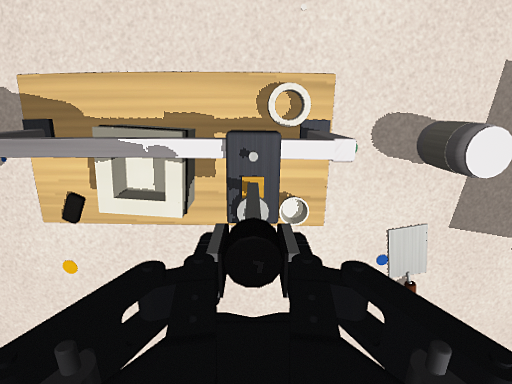

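The side picture shows the long rod above the carriage and no foot below it, so the probe is up. Now I slide the carriage 130 mm along the rail.

```bash
python3 -m inch '[{"xyz":[-0.003,0.015,0],"rot":[0,0,0],"grip":1},{"xyz":[-0.0055,0.033,0],"rot":[0,0,0],"grip":1},{"xyz":[-0.0055,0.033,0],"rot":[0,0,0],"grip":1},{"xyz":[-0.0055,0.033,0],"rot":[0,0,0],"grip":1},{"xyz":[-0.0055,0.033,0],"rot":[0,0,0],"grip":1},{"xyz":[-0.0055,0.033,0],"rot":[0,0,0],"grip":1},{"xyz":[-0.0055,0.033,0],"rot":[0,0,0],"grip":1},{"xyz":[-0.0055,0.033,0],"rot":[0,0,0],"grip":1},{"xyz":[-0.0055,0.033,0],"rot":[0,0,0],"grip":1},{"xyz":[-0.0055,0.033,0],"rot":[0,0,0],"grip":1},{"xyz":[-0.0055,0.033,0],"rot":[0,0,0],"grip":1},{"xyz":[-0.0055,0.033,0],"rot":[0,0,0],"grip":1},{"xyz":[-0.0055,0.033,0],"rot":[0,0,0],"grip":1},{"xyz":[-0.003,0.016,0],"rot":[0,0,0],"grip":1},{"xyz":[0,0,0],"rot":[0,0,0],"grip":1},{"xyz":[0,0,0],"rot":[0,0,0],"grip":1},{"xyz":[0,0,0],"rot":[0,0,0],"grip":1}]' 40
python3 - <<'E'
from h import *
s=sense();print(s['gripper_width'],s['force'],s['tool_pos'],s['orientation'])
for n in('side','scene','wrist'):
    f=grab_frame(n);im=f['color'][:,:,::-1]
    if n!='wrist':
        im=cv2.resize(im[130:290,180:340],None,fx=3.7,fy=3.7,interpolation=3)
    else: im=cv2.resize(im,None,fx=1.5,fy=1.5,interpolation=3); np.save('w4.npy',np.array([s,f],dtype=object),allow_pickle=True)
    cv2.imwrite(f'pics/{n}4.png',im)
E
```

```text
t: 8.45
tool_pos: [0.5673, -0.0265, 0.2688]
orientation: [-0.0, 0.997, 0.082, 0.002]
force: [6.5, 0.3, -0.1]
gripper_width: 0.0268
0.026818527060612912 [ 6.46535743  0.32276231 -0.06690572] [ 0.56729495 -0.02647988  0.26882991] [-2.11672908e-04  9.96618359e-01  8.21462801e-02  1.94699010e-03]
```

View pics/side4.png

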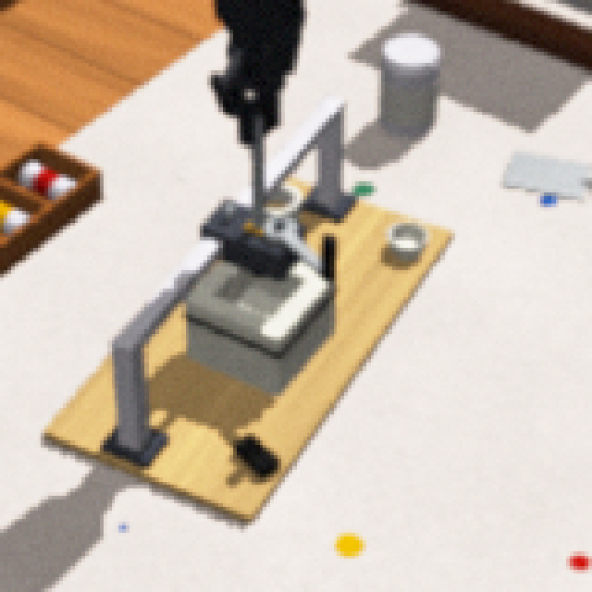

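View pics/scene4.png

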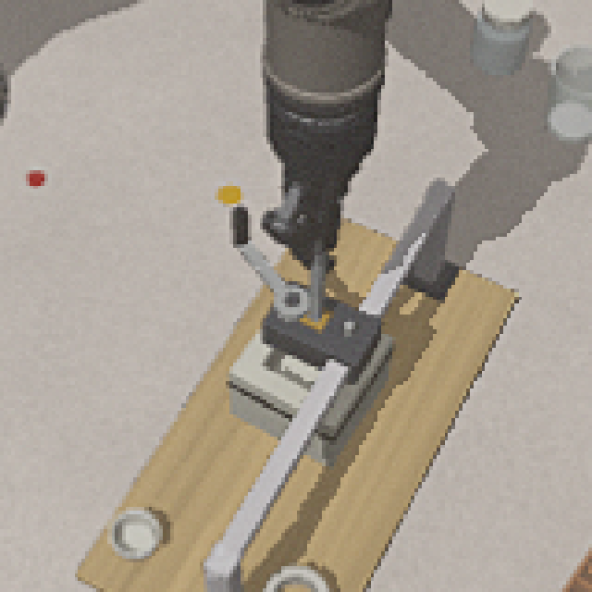

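View pics/wrist4.png

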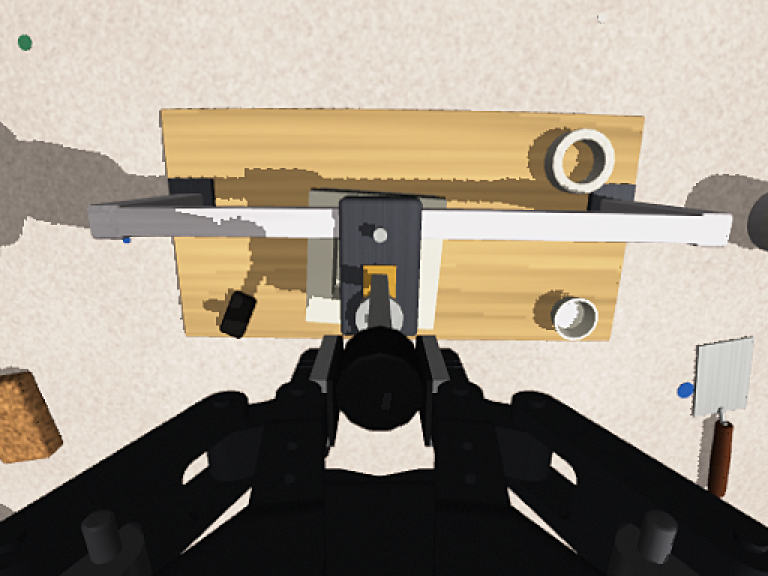

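The carriage is centred over the mould to within about 3 mm, and the knob is still held. The foot is about 101 mm up. I nudge 3 mm in +y and relieve the side force, then go down quickly for 33 mm while still clear of the bed.

```bash
python3 -m inch '[{"xyz":[0.005,0.01,0],"rot":[0,0,0],"grip":1},{"xyz":[0,0,0],"rot":[0,0,0],"grip":1},{"xyz":[0,0,0],"rot":[0,0,0],"grip":1},{"xyz":[0,0,-0.01],"rot":[0,0,0],"grip":1},{"xyz":[0,0,-0.015],"rot":[0,0,0],"grip":1},{"xyz":[0,0,-0.015],"rot":[0,0,0],"grip":1},{"xyz":[0,0,-0.015],"rot":[0,0,0],"grip":1},{"xyz":[0,0,-0.015],"rot":[0,0,0],"grip":1},{"xyz":[0,0,-0.015],"rot":[0,0,0],"grip":1},{"xyz":[0,0,-0.015],"rot":[0,0,0],"grip":1},{"xyz":[0,0,-0.01],"rot":[0,0,0],"grip":1},{"xyz":[0,0,-0.002],"rot":[0,0,0],"grip":1},{"xyz":[0,0,-0.002],"rot":[0,0,0],"grip":1},{"xyz":[0,0,-0.002],"rot":[0,0,0],"grip":1}]' 40
for i in 1 2 3; do python3 -c "
from cell import *
s=sense();print(s['force'].round(2),s['tool_pos'].round(4))"; done
```

```text
t: 10.0
tool_pos: [0.5672, -0.0245, 0.2332]
orientation: [0.0, 0.997, 0.082, -0.0]
force: [0.8, -5.4, 2.5]
gripper_width: 0.0271
[ 0.8  -5.37  2.46] [ 0.5672 -0.0245  0.2332]
[ 0.8  -5.37  2.46] [ 0.5672 -0.0245  0.2332]
[ 0.8  -5.37  2.46] [ 0.5672 -0.0245  0.2332]
```

```bash
cat > chk.py <<'E'
import sys
from cell import sense
s=sense();f=s['force'];print('F',f.round(1),'z',round(float(s['tool_pos'][2]),4))
sys.exit(1 if f[2]>float(sys.argv[1]) else 0)
E
c(){ python3 chk.py 4.3; }
python3 -m inch '[{"xyz":[0,0,-0.002],"rot":[0,0,0],"grip":1},{"xyz":[0,0,-0.002],"rot":[0,0,0],"grip":1},{"xyz":[0,0,0],"rot":[0,0,0],"grip":1}]' >/dev/null && c && 
python3 -m inch '[{"xyz":[0,0,-0.002],"rot":[0,0,0],"grip":1},{"xyz":[0,0,-0.002],"rot":[0,0,0],"grip":1},{"xyz":[0,0,0],"rot":[0,0,0],"grip":1}]' >/dev/null && c && 
python3 -m inch '[{"xyz":[0,0,-0.002],"rot":[0,0,0],"grip":1},{"xyz":[0,0,-0.002],"rot":[0,0,0],"grip":1},{"xyz":[0,0,0],"rot":[0,0,0],"grip":1}]' >/dev/null && c && 
python3 -m inch '[{"xyz":[0,0,-0.002],"rot":[0,0,0],"grip":1},{"xyz":[0,0,-0.002],"rot":[0,0,0],"grip":1},{"xyz":[0,0,0],"rot":[0,0,0],"grip":1}]' >/dev/null && c && 
python3 -m inch '[{"xyz":[0,0,-0.002],"rot":[0,0,0],"grip":1},{"xyz":[0,0,-0.002],"rot":[0,0,0],"grip":1},{"xyz":[0,0,0],"rot":[0,0,0],"grip":1}]' >/dev/null && c && 
python3 -m inch '[{"xyz":[0,0,-0.002],"rot":[0,0,0],"grip":1},{"xyz":[0,0,-0.002],"rot":[0,0,0],"grip":1},{"xyz":[0,0,0],"rot":[0,0,0],"grip":1}]' >/dev/null && c
```

```text
F [ 0.7 -5.3  0.5] z 0.232
F [ 1.7 -5.5  1.1] z 0.2308
F [ 2.  -4.3 -0.2] z 0.2296
F [ 1.4 -4.7  1.1] z 0.2284
F [ 1.8 -4.8  0.6] z 0.2273
F [ 1.  -4.7 -0.5] z 0.2261
```

```bash

c(){ python3 chk.py 3; }
python3 -m inch '[{"xyz":[0,0,-0.002],"rot":[0,0,0],"grip":1},{"xyz":[0,0,-0.002],"rot":[0,0,0],"grip":1},{"xyz":[0,0,0],"rot":[0,0,0],"grip":1}]' >/dev/null && c && 
python3 -m inch '[{"xyz":[0,0,-0.002],"rot":[0,0,0],"grip":1},{"xyz":[0,0,-0.002],"rot":[0,0,0],"grip":1},{"xyz":[0,0,0],"rot":[0,0,0],"grip":1}]' >/dev/null && c && 
python3 -m inch '[{"xyz":[0,0,-0.002],"rot":[0,0,0],"grip":1},{"xyz":[0,0,-0.002],"rot":[0,0,0],"grip":1},{"xyz":[0,0,0],"rot":[0,0,0],"grip":1}]' >/dev/null && c && 
python3 -m inch '[{"xyz":[0,0,-0.002],"rot":[0,0,0],"grip":1},{"xyz":[0,0,-0.002],"rot":[0,0,0],"grip":1},{"xyz":[0,0,0],"rot":[0,0,0],"grip":1}]' >/dev/null && c && 
python3 -m inch '[{"xyz":[0,0,-0.002],"rot":[0,0,0],"grip":1},{"xyz":[0,0,-0.002],"rot":[0,0,0],"grip":1},{"xyz":[0,0,0],"rot":[0,0,0],"grip":1}]' >/dev/null && c && 
python3 -m inch '[{"xyz":[0,0,-0.002],"rot":[0,0,0],"grip":1},{"xyz":[0,0,-0.002],"rot":[0,0,0],"grip":1},{"xyz":[0,0,0],"rot":[0,0,0],"grip":1}]' >/dev/null && c &&
python3 -m inch '[{"xyz":[0,0,-0.002],"rot":[0,0,0],"grip":1},{"xyz":[0,0,-0.002],"rot":[0,0,0],"grip":1},{"xyz":[0,0,0],"rot":[0,0,0],"grip":1}]' >/dev/null && c &&
python3 -m inch '[{"xyz":[0,0,-0.002],"rot":[0,0,0],"grip":1},{"xyz":[0,0,-0.002],"rot":[0,0,0],"grip":1},{"xyz":[0,0,0],"rot":[0,0,0],"grip":1}]' >/dev/null && c &&
python3 -m inch '[{"xyz":[0,0,-0.002],"rot":[0,0,0],"grip":1},{"xyz":[0,0,-0.002],"rot":[0,0,0],"grip":1},{"xyz":[0,0,0],"rot":[0,0,0],"grip":1}]' >/dev/null && c &&
python3 -m inch '[{"xyz":[0,0,-0.002],"rot":[0,0,0],"grip":1},{"xyz":[0,0,-0.002],"rot":[0,0,0],"grip":1},{"xyz":[0,0,0],"rot":[0,0,0],"grip":1}]' >/dev/null && c
```

```text
F [ 1.3 -4.6  0.9] z 0.2249
F [ 1.1 -4.4  1.4] z 0.2237
F [ 1.7 -3.9  0.9] z 0.2226
F [ 1.7 -3.7  1.3] z 0.2213
F [ 0.5 -5.3  1.1] z 0.2202
F [ 2.  -5.1 -0.2] z 0.219
F [ 1.7 -4.9  1.3] z 0.2178
F [ 0.2 -4.9  4.5] z 0.217
```

```bash
for i in 1 2 3; do python3 -m inch '[{"xyz":[0,0,0],"rot":[0,0,0],"grip":1},{"xyz":[0,0,0],"rot":[0,0,0],"grip":1}]' | grep -E "force|tool_pos"; done
```

```text
tool_pos: [0.5672, -0.0242, 0.217]
force: [-0.5, -4.6, 3.7]
tool_pos: [0.5671, -0.0242, 0.217]
force: [0.3, -5.3, 4.8]
tool_pos: [0.5671, -0.0242, 0.217]
force: [0.7, -5.7, 3.9]
```

The foot is on the bed at about 3 N. I relieve the side force, release and lift, then confirm the seating by pressing lightly on the knob's top with shut fingers.

```bash
python3 -m inch '[{"xyz":[0,-0.003,-0.001],"rot":[0,0,0],"grip":1},{"xyz":[0,0,0],"rot":[0,0,0],"grip":1}]' 20; python3 -m inch '[{"xyz":[0,0,0],"rot":[0,0,0],"grip":0.4},{"xyz":[0,0,0],"rot":[0,0,0],"grip":0.2},{"xyz":[0,0,0],"rot":[0,0,0],"grip":0},{"xyz":[0,0,0],"rot":[0,0,0],"grip":0},{"xyz":[0,0,0.05],"rot":[0,0,0],"grip":0},{"xyz":[0,0,0.1],"rot":[0,0,0],"grip":0},{"xyz":[0,0,0.03],"rot":[0,0,0],"grip":1},{"xyz":[0,0,0],"rot":[0,0,0],"grip":1},{"xyz":[0,0,0],"rot":[0,0,0],"grip":1},{"xyz":[0,0,0],"rot":[0,0,0],"grip":1},{"xyz":[0,0,0],"rot":[0,0,0],"grip":1}]'
python3 - <<'E'
from h import *
s=sense();f=grab_frame('wrist');cv2.imwrite('pics/w5.png',cv2.resize(f['color'][:,:,::-1],None,fx=1.5,fy=1.5))
for l in('probe_knob','lock_pin','lock_hinge'): 
    print(l,[(round(b['score'],2),b['xy']) for b in boxes_of(f,l)[:2]])
np.save('w5.npy',np.array([s,f],dtype=object),allow_pickle=True)
E
```

```text
t: 15.0
tool_pos: [0.5672, -0.0243, 0.2169]
orientation: [-0.0, 0.997, 0.082, 0.0]
force: [-0.7, -3.3, 5.3]
gripper_width: 0.0269
t: 16.1
tool_pos: [0.5666, -0.0251, 0.2694]
orientation: [-0.0, 0.997, 0.082, -0.001]
force: [-0.2, 0.9, -0.3]
gripper_width: 0.0122
probe_knob [(0.55, [252.7, 213.0])]
lock_pin []
lock_hinge [(0.97, [253.0, 178.9])]
```

View pics/w5.png

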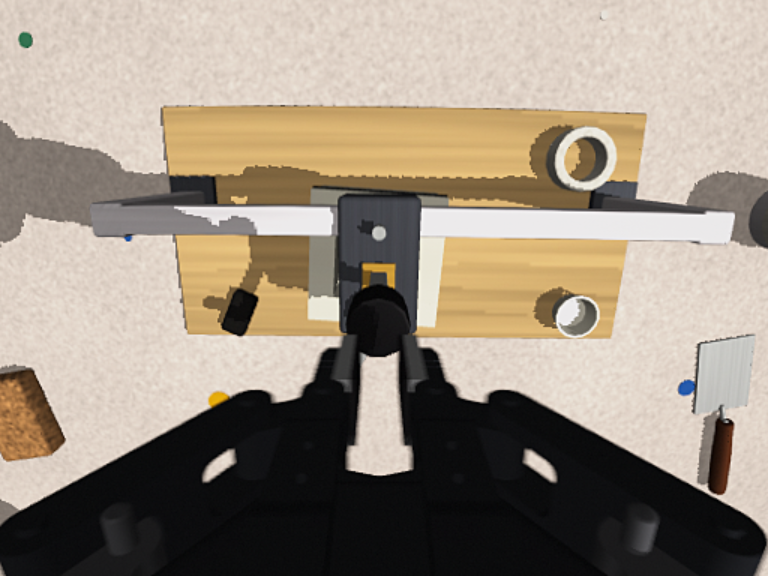

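```bash
c(){ python3 chk.py 3.2; }
python3 -m inch '[{"xyz":[0,0,-0.01],"rot":[0,0,0],"grip":1},{"xyz":[0,0,-0.015],"rot":[0,0,0],"grip":1},{"xyz":[0,0,-0.01],"rot":[0,0,0],"grip":1},{"xyz":[0,0,0],"rot":[0,0,0],"grip":1},{"xyz":[0,0,0],"rot":[0,0,0],"grip":1}]' |tail -2 && c && 
python3 -m inch '[{"xyz":[0,0,-0.004],"rot":[0,0,0],"grip":1},{"xyz":[0,0,0],"rot":[0,0,0],"grip":1}]' >/dev/null && c && 
python3 -m inch '[{"xyz":[0,0,-0.004],"rot":[0,0,0],"grip":1},{"xyz":[0,0,0],"rot":[0,0,0],"grip":1}]' >/dev/null && c && 
python3 -m inch '[{"xyz":[0,0,-0.004],"rot":[0,0,0],"grip":1},{"xyz":[0,0,0],"rot":[0,0,0],"grip":1}]' >/dev/null && c && 
python3 -m inch '[{"xyz":[0,0,-0.004],"rot":[0,0,0],"grip":1},{"xyz":[0,0,0],"rot":[0,0,0],"grip":1}]' >/dev/null && c && 
python3 -m inch '[{"xyz":[0,0,-0.004],"rot":[0,0,0],"grip":1},{"xyz":[0,0,0],"rot":[0,0,0],"grip":1}]' >/dev/null && c && 
python3 -m inch '[{"xyz":[0,0,-0.004],"rot":[0,0,0],"grip":1},{"xyz":[0,0,0],"rot":[0,0,0],"grip":1}]' >/dev/null && c && 
python3 -m inch '[{"xyz":[0,0,-0.004],"rot":[0,0,0],"grip":1},{"xyz":[0,0,0],"rot":[0,0,0],"grip":1}]' >/dev/null && c && 
python3 -m inch '[{"xyz":[0,0,-0.004],"rot":[0,0,0],"grip":1},{"xyz":[0,0,0],"rot":[0,0,0],"grip":1}]' >/dev/null && c
```

```text
force: [0.3, 0.3, 0.3]
gripper_width: -0.0002
F [0.3 0.3 0.3] z 0.2599
F [ 0.5 -0.1 -0.9] z 0.2588
F [-0.2  0.7  0.1] z 0.2575
F [ 0.2 -0.3 -0.2] z 0.2563
F [-0.8  0.  -0.4] z 0.255
F [-0.4  0.4 -0.4] z 0.2538
F [0.6 0.2 0.1] z 0.2526
F [-0.3 -0.5  0.1] z 0.2514
F [0.4 1.1 0.3] z 0.2502
```

```bash
c(){ python3 chk.py 3.2; }
python3 -m inch '[{"xyz":[0,0,-0.003],"rot":[0,0,0],"grip":1},{"xyz":[0,0,0],"rot":[0,0,0],"grip":1}]' >/dev/null && c && 
python3 -m inch '[{"xyz":[0,0,-0.003],"rot":[0,0,0],"grip":1},{"xyz":[0,0,0],"rot":[0,0,0],"grip":1}]' >/dev/null && c && 
python3 -m inch '[{"xyz":[0,0,-0.003],"rot":[0,0,0],"grip":1},{"xyz":[0,0,0],"rot":[0,0,0],"grip":1}]' >/dev/null && c && 
python3 -m inch '[{"xyz":[0,0,-0.003],"rot":[0,0,0],"grip":1},{"xyz":[0,0,0],"rot":[0,0,0],"grip":1}]' >/dev/null && c && 
python3 -m inch '[{"xyz":[0,0,-0.003],"rot":[0,0,0],"grip":1},{"xyz":[0,0,0],"rot":[0,0,0],"grip":1}]' >/dev/null && c && 
python3 -m inch '[{"xyz":[0,0,-0.003],"rot":[0,0,0],"grip":1},{"xyz":[0,0,0],"rot":[0,0,0],"grip":1}]' >/dev/null && c && 
python3 -m inch '[{"xyz":[0,0,-0.003],"rot":[0,0,0],"grip":1},{"xyz":[0,0,0],"rot":[0,0,0],"grip":1}]' >/dev/null && c
```

```text
F [ 0.6 -0.1 -0.4] z 0.2494
F [-0.1 -0.3 -0.2] z 0.2485
F [-1.   0.1  1.4] z 0.2478
F [-0.8 -0.4  4.1] z 0.2474
```

```bash
python3 -m inch '[{"xyz":[0,0,-0.0013],"rot":[0,0,0],"grip":1},{"xyz":[0,0,0],"rot":[0,0,0],"grip":1},{"xyz":[0,0,0],"rot":[0,0,0],"grip":1}]'; for i in 1 2; do python3 -m inch '[{"xyz":[0,0,0],"rot":[0,0,0],"grip":1}]'|grep -E 'for|tool'; done
```

```text
t: 19.5
tool_pos: [0.5673, -0.025, 0.2473]
orientation: [0.0, 0.997, 0.082, 0.0]
force: [-2.7, -0.0, 7.5]
gripper_width: -0.0002
tool_pos: [0.5673, -0.0251, 0.2473]
force: [-3.4, -1.0, 6.8]
tool_pos: [0.5673, -0.025, 0.2473]
force: [-3.1, 0.2, 6.5]
```

The force rose steeply on contact, to about 6.8 N at the wrist. So the foot is seated and stays pressed at about 4 N. Now I lift off and go above the lock pin with the jaws partly open.

```bash
python3 -m inch '[{"xyz":[0,0,0.03],"rot":[0,0,0],"grip":1},{"xyz":[0,0,0.1],"rot":[0,0,0],"grip":0.5},{"xyz":[-0.1,0.027,0.03],"rot":[0,0,0],"grip":0.5},{"xyz":[-0.1,0.027,0],"rot":[0,0,0],"grip":0.5},{"xyz":[-0.1,0.026,0],"rot":[0,0,0],"grip":0.5},{"xyz":[0,0,0],"rot":[0,0,0],"grip":0.5},{"xyz":[0,0,0],"rot":[0,0,0],"grip":0.5}]'
python3 - <<'E'
from h import *
p=np.load('stand.npy')
s=sense();f=grab_frame('wrist');cv2.imwrite('pics/w6.png',cv2.resize(f['color'][:,:,::-1],None,fx=1.5,fy=1.5))
for l,z in(('probe_knob',.23),('lock_pin',.185),('lock_hinge',.161)): 
    print(l,[(round(b['score'],2),b['xy'],plane(f,b['xy'],z,s)) for b in boxes_of(f,l)[:2]])
np.save('w6.npy',np.array([s,f],dtype=object),allow_pickle=True)
for n in('side','scene'):
    f=grab_frame(n);cv2.imwrite(f'pics/{n}6.png',cv2.resize(f['color'][130:290,180:340,::-1],None,fx=3.7,fy=3.7,interpolation=3))
E
```

```text
t: 20.4
tool_pos: [0.4773, -0.0011, 0.295]
orientation: [0.0, 0.997, 0.082, 0.001]
force: [0.8, 0.4, -0.8]
gripper_width: 0.0428
probe_knob [(0.77, [309.2, 87.2], array([ 0.56884662, -0.02497616,  0.23      ]))]
lock_pin [(0.95, [280.9, 138.7], array([ 0.52814776, -0.01765011,  0.185     ]))]
lock_hinge [(0.78, [285.2, 93.8], array([ 0.5676198 , -0.01660846,  0.161     ]))]
```

View pics/w6.png

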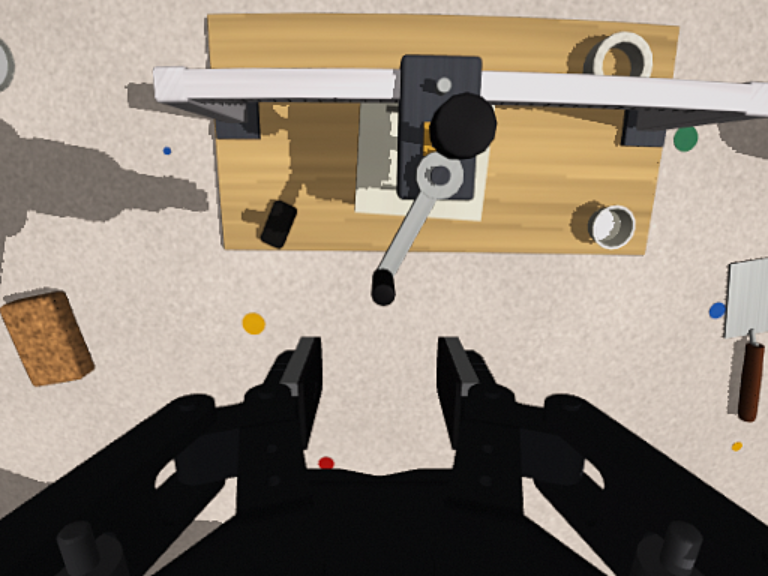

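View pics/side6.png

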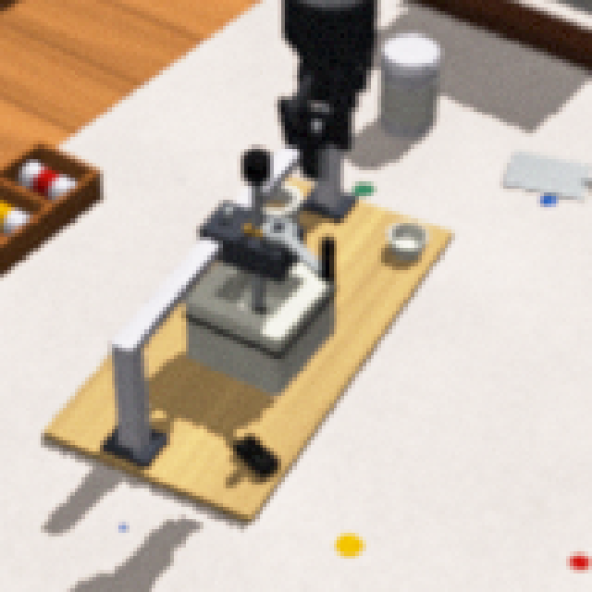

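View pics/scene6.png

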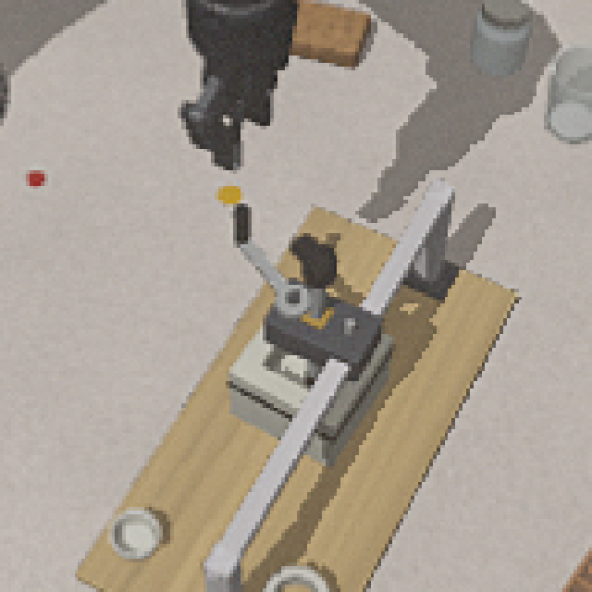

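The wrist view shows the pin top at (383,292)/1.5 and the hinge at (440,176)/1.5. The side view shows the rod going down into the cavity.

```bash
python3 - <<'E'
from h import *
p=np.load('stand.npy');s,f=np.load('w6.npy',allow_pickle=True)
P=plane(f,[383/1.5,293/1.5],.203,s);B=plane(f,[386/1.5,272/1.5],.161,s);H=plane(f,[440/1.5,176/1.5],.165,s);print(P,B,H)
for d in(P-H,B-H):
    print(np.hypot(*d[:2]), np.arctan2(d[1],-d[0]), 'stand ang',np.arctan2(d[1],-d[0])+p[2])
h=H[:2]
a0=np.arctan2(P[1]-H[1],-(P[0]-H[0]))
for k in range(0,8): 
    a=a0-k*0.2; print(k,(h+.075*np.array([-np.cos(a),np.sin(a)])).round(4))
E
```

```text
[ 0.47884459 -0.00311005  0.203     ] [ 0.48125826 -0.00520844  0.161     ] [ 0.5480203  -0.02766382  0.165     ]
0.07340413761369471 0.3410759229426613 stand ang 0.5054052396067608
0.07043730791770664 0.32446268558378333 stand ang 0.4887920022478828
0 [ 0.4773 -0.0026]
1 [ 0.4738 -0.0171]
2 [ 0.4732 -0.0321]
3 [ 0.4755 -0.0469]
4 [ 0.4808 -0.0609]
5 [ 0.4887 -0.0736]
6 [ 0.499  -0.0844]
7 [ 0.5113 -0.0931]
```

```bash
python3 -m inch '[{"xyz":[0.002,-0.004,-0.1],"rot":[0,0,0],"grip":0.5},{"xyz":[0,0,-0.1],"rot":[0,0,0],"grip":0.5},{"xyz":[0,0,-0.1],"rot":[0,0,0],"grip":0.5},{"xyz":[0,0,-0.075],"rot":[0,0,0],"grip":0.5},{"xyz":[0,0,0],"rot":[0,0,0],"grip":0.65},{"xyz":[0,0,0],"rot":[0,0,0],"grip":0.65},{"xyz":[0,0,0],"rot":[0,0,0],"grip":0.65}]'
python3 - <<'E'
import numpy as np
from cell import sense
w=.164;h=np.array([.5475,-.0265]);a0=.505-w;t=sense()['tool_pos'][:2];prev=t
for k in range(0,15):
    a=a0-.1*k;pin=h+.075*np.array([-np.cos(a),np.sin(a)]);phi=np.radians(3*k)+w
    T=pin+.008*np.array([np.sin(phi),-np.cos(phi)])
    print(k,T.round(4),((T-prev)/.3).round(3));prev=T
E
python3 - <<'E'
from h import *
f=grab_frame('wrist');cv2.imwrite('pics/w7.png',cv2.resize(f['color'][:,:,::-1],None,fx=1.5,fy=1.5))
E
```

```text
t: 21.4
tool_pos: [0.4789, -0.0022, 0.1832]
orientation: [-0.0, 0.997, 0.082, 0.001]
force: [-0.2, -0.1, -0.3]
gripper_width: 0.0299
0 [ 0.4781 -0.0093] [-0.003 -0.024]
1 [ 0.4764 -0.0164] [-0.006 -0.024]
2 [ 0.4754 -0.0237] [-0.003 -0.024]
3 [ 0.4751 -0.031 ] [-0.001 -0.024]
4 [ 0.4755 -0.0384] [ 0.002 -0.025]
5 [ 0.4768 -0.0457] [ 0.004 -0.024]
6 [ 0.4787 -0.0528] [ 0.006 -0.024]
7 [ 0.4813 -0.0598] [ 0.009 -0.023]
8 [ 0.4847 -0.0664] [ 0.011 -0.022]
9 [ 0.4887 -0.0727] [ 0.013 -0.021]
10 [ 0.4933 -0.0786] [ 0.015 -0.02 ]
11 [ 0.4985 -0.084 ] [ 0.017 -0.018]
12 [ 0.5042 -0.0889] [ 0.019 -0.016]
13 [ 0.5104 -0.0932] [ 0.021 -0.014]
14 [ 0.517  -0.0969] [ 0.022 -0.012]
```

View pics/w7.png

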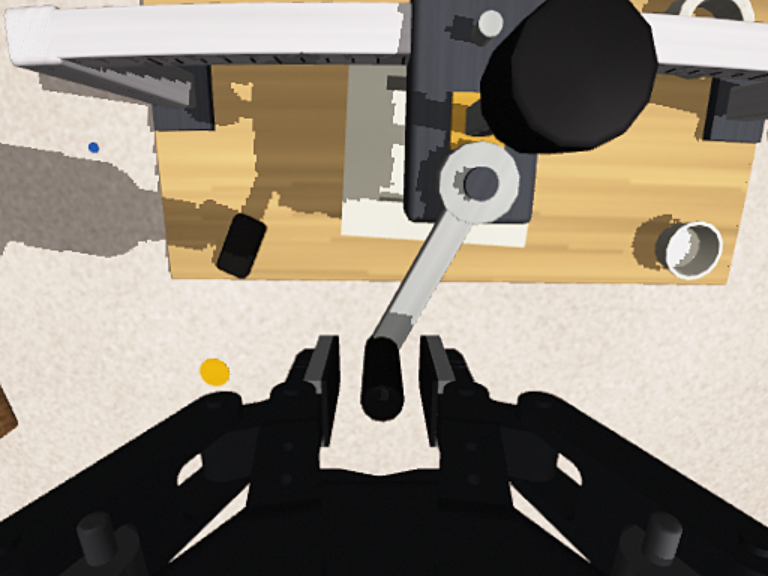

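The pin sits between the pads. First sweep stage:

```bash
python3 -m inch '[{"xyz":[-0.002,-0.012,0],"rot":[0,0,0],"grip":0.65},{"xyz":[-0.001,-0.012,0],"rot":[0,0,0],"grip":0.65},{"xyz":[-0.003,-0.012,0],"rot":[0,0,0.37],"grip":0.65},{"xyz":[-0.003,-0.012,0],"rot":[0,0,0.37],"grip":0.65},{"xyz":[-0.0015,-0.012,0],"rot":[0,0,0.37],"grip":0.65},{"xyz":[-0.0015,-0.012,0],"rot":[0,0,0.37],"grip":0.65},{"xyz":[-0.0005,-0.012,0],"rot":[0,0,0.37],"grip":0.65},{"xyz":[-0.0005,-0.012,0],"rot":[0,0,0.37],"grip":0.65},{"xyz":[0.001,-0.012,0],"rot":[0,0,0.37],"grip":0.65},{"xyz":[0.001,-0.012,0],"rot":[0,0,0.37],"grip":0.65},{"xyz":[0.002,-0.012,0],"rot":[0,0,0.37],"grip":0.65},{"xyz":[0.002,-0.012,0],"rot":[0,0,0.37],"grip":0.65}]'
python3 - <<'E'
from h import *
f=grab_frame('wrist');cv2.imwrite('pics/w8.png',cv2.resize(f['color'][:,:,::-1],None,fx=1.5,fy=1.5))
E
```

```text
t: 22.65
tool_pos: [0.475, -0.0457, 0.182]
orientation: [-0.0, 0.978, 0.21, -0.001]
force: [-1.6, 1.6, -0.2]
gripper_width: 0.0296
```

View pics/w8.png

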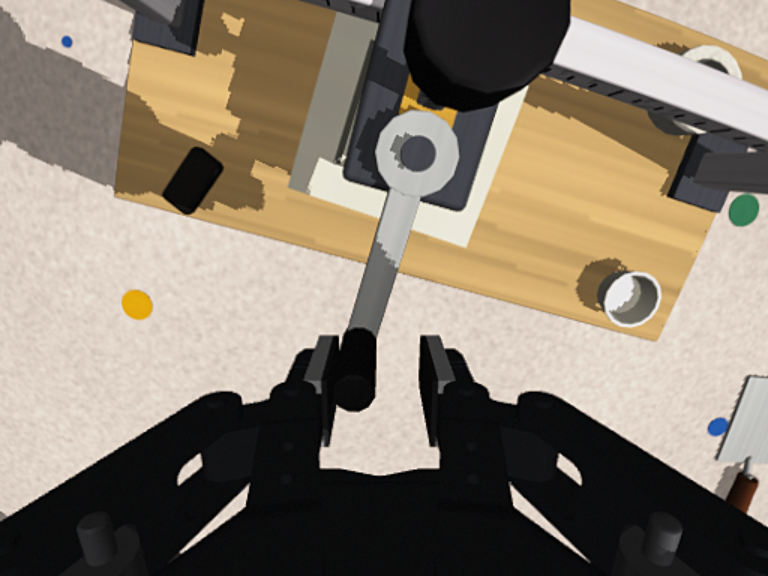

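The lever is turning with the left pad on the pin, and the carriage has not shifted. I continue.

```bash
python3 -m inch '[{"xyz":[0.003,-0.012,0],"rot":[0,0,0.37],"grip":0.65},{"xyz":[0.003,-0.012,0],"rot":[0,0,0.37],"grip":0.65},{"xyz":[0.0045,-0.0115,0],"rot":[0,0,0.37],"grip":0.65},{"xyz":[0.0045,-0.0115,0],"rot":[0,0,0.37],"grip":0.65},{"xyz":[0.0055,-0.011,0],"rot":[0,0,0.37],"grip":0.65},{"xyz":[0.0055,-0.011,0],"rot":[0,0,0.37],"grip":0.65}]' | grep -E 'tool|force' && python3 -m inch '[{"xyz":[0.0065,-0.0105,0],"rot":[0,0,0.37],"grip":0.65},{"xyz":[0.0065,-0.0105,0],"rot":[0,0,0.37],"grip":0.65},{"xyz":[0.0075,-0.01,0],"rot":[0,0,0.37],"grip":0.65},{"xyz":[0.0075,-0.01,0],"rot":[0,0,0.37],"grip":0.65}]'
python3 - <<'E'
from h import *
s=sense();f=grab_frame('wrist');cv2.imwrite('pics/w9.png',cv2.resize(f['color'][:,:,::-1],None,fx=1.5,fy=1.5))
E
```

```text
tool_pos: [0.4827, -0.0664, 0.1819]
force: [-2.1, 1.4, 0.4]
t: 23.7
tool_pos: [0.4914, -0.0788, 0.1819]
orientation: [-0.0, 0.942, 0.334, -0.0]
force: [-1.8, 0.9, -0.0]
gripper_width: 0.03
```

View pics/w9.png

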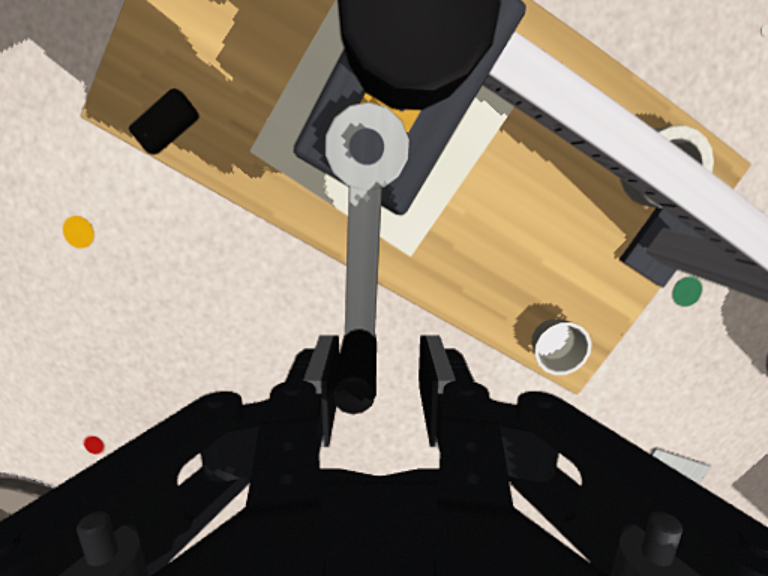

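```bash
cat > chk2.py <<'E'
import sys,numpy as np
from cell import sense
s=sense();f=s['force'];print('F',f.round(1),np.hypot(f[0],f[1]).round(1),s['tool_pos'].round(4))
sys.exit(1 if np.hypot(f[0],f[1])>5 else 0)
E
c(){ python3 chk2.py; }
python3 -m inch '[{"xyz":[0.0085,-0.009,0],"rot":[0,0,0.7],"grip":0.65},{"xyz":[0.0085,-0.009,0],"rot":[0,0,0.7],"grip":0.65}]' >/dev/null && c &&
python3 -m inch '[{"xyz":[0.009,-0.008,0],"rot":[0,0,0.7],"grip":0.65}]' >/dev/null && c &&
python3 -m inch '[{"xyz":[0.01,-0.008,0],"rot":[0,0,0.7],"grip":0.65}]' >/dev/null && c &&
python3 -m inch '[{"xyz":[0.01,-0.007,0],"rot":[0,0,0.7],"grip":0.65}]' >/dev/null && c &&
python3 -m inch '[{"xyz":[0.01,-0.007,0],"rot":[0,0,0.7],"grip":0.65}]' >/dev/null && c &&
python3 -m inch '[{"xyz":[0.011,-0.006,0],"rot":[0,0,0.7],"grip":0.65}]' >/dev/null && c &&
python3 -m inch '[{"xyz":[0.011,-0.006,0],"rot":[0,0,0.7],"grip":0.65}]' >/dev/null && c
```

```text
F [-1.9  1.5 -0.2] 2.4 [ 0.4969 -0.0839  0.1819]
F [-1.1  1.3 -0.8] 1.7 [ 0.4997 -0.0863  0.1819]
F [-10.    6.    4.4] 11.6 [ 0.5017 -0.088   0.1816]
```

The stop was reached, with a sharp rise to 11.6 N. I back off to centre the pin in the gap and then lift clear.

```bash
python3 -m inch '[{"xyz":[-0.012,0.01,0],"rot":[0,0,0],"grip":0.65},{"xyz":[-0.008,0.007,0],"rot":[0,0,0],"grip":0.65},{"xyz":[0,0,0],"rot":[0,0,0],"grip":0.65}]'
python3 - <<'E'
from h import *
s=sense();f=grab_frame('wrist');cv2.imwrite('pics/w10.png',cv2.resize(f['color'][:,:,::-1],None,fx=1.5,fy=1.5))
E
```

```text
t: 24.45
tool_pos: [0.4969, -0.0834, 0.1822]
orientation: [0.0, 0.906, 0.424, 0.001]
force: [0.7, 0.0, 0.6]
gripper_width: 0.0297
```

View pics/w10.png

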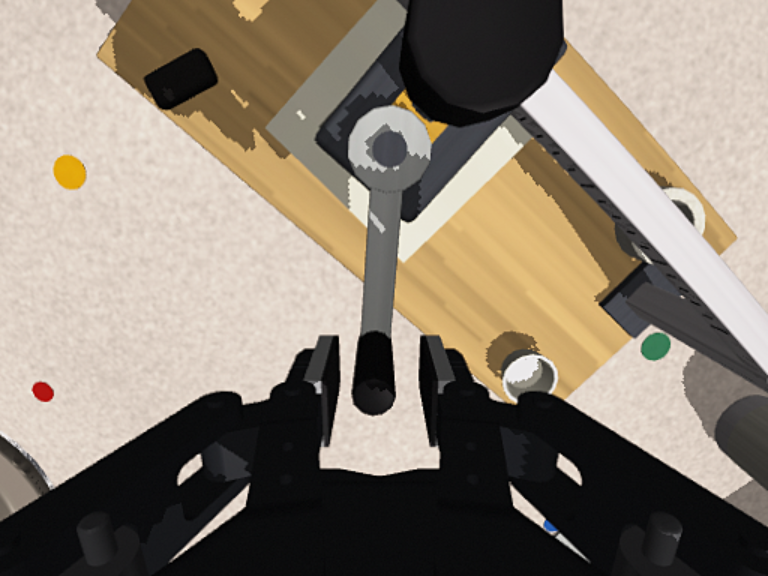

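The pin is free in the middle of the gap and nothing touches. I lift and retreat towards the robot, then verify.

```bash
python3 -m inch '[{"xyz":[0,0,0.05],"rot":[0,0,0],"grip":0.65},{"xyz":[0,0,0.1],"rot":[0,0,0],"grip":0.65},{"xyz":[0,0,0.12],"rot":[0,0,0],"grip":0.65},{"xyz":[0,0,0.12],"rot":[0,0,0],"grip":0.65},{"xyz":[0,0,0],"rot":[0,0,0],"grip":0.65},{"xyz":[0,0,0],"rot":[0,0,0],"grip":0.65}]'
python3 - <<'E'
from h import *
p=np.load('stand.npy');s=sense();f=grab_frame('wrist');cv2.imwrite('pics/w11.png',cv2.resize(f['color'][:,:,::-1],None,fx=1.5,fy=1.5))
np.save('w11.npy',np.array([s,f],dtype=object),allow_pickle=True)
f=grab_frame('side');cv2.imwrite('pics/side11.png',cv2.resize(f['color'][130:290,180:340,::-1],None,fx=3.7,fy=3.7,interpolation=3))
E
```

```text
t: 25.1
tool_pos: [0.4973, -0.0838, 0.2998]
orientation: [0.001, 0.906, 0.424, 0.001]
force: [-0.5, 0.6, -0.4]
gripper_width: 0.0298
```

View pics/w11.png

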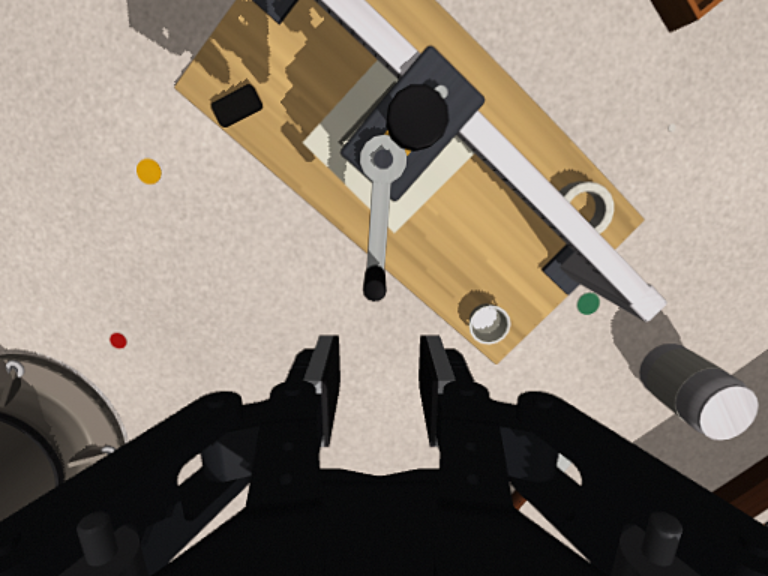

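View pics/side11.png

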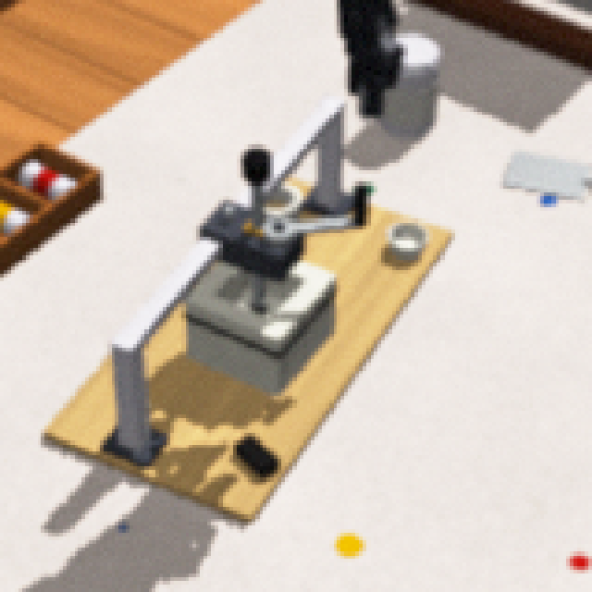

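```bash
python3 - <<'E'
from h import *
p=np.load('stand.npy');s,f=np.load('w11.npy',allow_pickle=True)
P=plane(f,[374/1.5,290/1.5],.203,s);H=plane(f,[383/1.5,158/1.5],.165,s);d=P-H
print(P,H,np.hypot(*d[:2]),'stand angle',np.arctan2(d[1],-d[0])+p[2],'turned',.505-(np.arctan2(d[1],-d[0])+p[2]))
C=[plane(f,np.array(u)/1.5,.155,s)[:2] for u in((342,152),(396,199),(430,46),(484,100))]
M=[plane(f,np.array(u)/1.5,.087,s)[:2] for u in((304,136),(394,231),(472,153))]
print('carr',np.mean(C,0),'mould',(M[0]+M[2])/2)
K_=plane(f,np.array([417,116])/1.5,.23,s);print('knob',K_)
E
```

```text
[ 0.49659946 -0.08129363  0.203     ] [ 0.54860594 -0.02753568  0.165     ] 0.07479700232049673 stand angle -0.63762747540778 turned 1.1426274754077799
carr [ 0.57595472 -0.02398166] mould [ 0.56089394 -0.02122169]
knob [ 0.57093363 -0.02390273  0.23      ]
```

```bash
python3 -c "
from cell import *
s=sense();print(s['t'],s['force'].round(2),abs(s['qvel']).max());print(sign_off())"
```

```text
25.2 [-0.39 -1.17 -0.74] 0.009465126673313971
the job is handed in; nothing more can be done
None
```

I took the reading and handed the job in at 25.2 s. The foot should be resting on the plaster bed with the lock closed, but no verdict came back.

**What I did**
- I raised the probe about 53 mm by its knob and slid the carriage about 133 mm until the foot was over the cavity.
- I lowered it in 1.2 mm steps until the wrist force rose clearly above the drag, which I put at about 3 N on the foot.
- After letting go, I pressed lightly on the knob top with shut fingers. The wrist read up to 7.5 N and settled near 6.5 N, so about 5 N on the foot; it should keep about 4 N.
- I swept the lock pin round until the force jumped to 11.6 N at the stop, backed off and lifted clear.

**Last checks**
- **Lock:** the lever has turned 1.14 rad from where it started. It started within 0.25 rad of fully open, so I take it to be at its 1.3 rad stop, but I could not read the lock angle directly.
- **Foot:** the side picture shows the rod standing in the cavity. I could not measure the foot's force after the lock closed; it is inferred from the knob press.
- **Clearance:** the gripper hangs free about 10 cm above the pin. The eraser, tape, pan and can look unmoved in the last pictures. I did not measure any bystander's position, but the arm never went near them.

**One disagreement:** the final picture put the foot about 10 mm from the mould's centre in x, where earlier pictures gave under 4 mm. The rim corners used for that were partly hidden by the rail, and both figures are inside the 22 mm limit.

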